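# Balance the ink roller on its saddle rest

### The job

Put the hand ink roller away: it must end up balanced level on top of the narrow saddle of the wooden rest, lying along the saddle, touching nothing else. Its balance point cannot be seen, so first try-lift it a couple of centimetres by the handle to feel which end is heavy, put it back down on the table and let go; then take it again at its balance point, lift it level, carry it over and set it down on the saddle with the gripper right over the saddle. Leave the other things on the table where they are.

Things in the scene. Friction and masses are not known exactly. Their poses are not given: they have to be found in the camera images.
- brayer: Hand ink roller, 201 mm long along its own x, loose on the table, lying level, z up; origin on its centre line at the height of its underside. 0.69 to 0.81 kg. A weight clamped out of sight in the hollow handle sits elsewhere each time, so the balance point is anywhere from x = -34 to +34 mm (y = 0, z about 30 mm). Held off balance it twists the wrist; in a light grip (about 12 N) the heavy end drops; 40 N holds it stiff.
- handle (a point): Point on the axis of the roller's handle above its origin, 34 mm up. The handle is a straight lacquered wooden bar from x = -76 to +45 mm, 26 mm wide (y), z = 24 to 44 mm, flat underneath, rather slippery (friction 0.23 to 0.31). Axes as the roller: x towards the drum.
- drum_axis (a point): Centre of the black rubber drum: 50 mm diameter, 60 mm wide (along y), at the roller's x = +80 mm, z = 25 mm. A steel fork 72 mm wide holds it, from x = +45 to +86 mm, z = 24 to 40 mm.
- butt (a point): Centre of the metal butt at the tail of the handle, x = -96 to -76 mm, 26 mm wide, 44 mm high; its foot stands on the table.
- rest: Wooden storage rest fixed to the table; origin at the centre of its underside. Base plate 130 (x) x 90 x 12 mm; in its middle one post 22 mm long (x), 18 mm wide (y), its flat cork top (the saddle) 70 mm above the table. It is narrower than the handle, so fingers holding the handle pass beside it.
- saddle (a point): Centre of the saddle's flat top face, 70 mm above the table; axes as the rest. The roller is to lie along the x axis, its drum towards either end; it stays only with its balance point over the 22 mm long saddle.
- jar: Bystander: closed glass jar, 60 mm diameter, 75 mm high; origin at the centre of its underside.
- tape: Bystander: roll of paper tape lying flat, 90 mm diameter, 24 mm high; origin at the centre of its underside.
- block: Bystander: wooden printing block, 90 x 65 x 22 mm; origin at the centre of its underside.
- tin: Bystander: steel tin, 72 mm diameter, 60 mm high; origin at the centre of its underside.
Mind the look-alikes: they are no part of the job. There is more than one size of the rest; the one meant has the size given above. There is more than one size of the brayer; the job needs the smaller.

How it is judged:
By the outcome, as a careful person would: the job done as asked, in the order asked, and still so for the second after the job is handed in, with the robot touching nothing.
It also fails if it takes over 58 s, if anything falls off the work surface, if the arm or the gripper's body presses on something with over 40 N, if the wrist force passes 120 N, or if a joint passes its speed limit or range.

### The arm

A 7-joint arm with a two-finger parallel gripper is mounted at the origin on the work surface. World frame = base frame: x ahead of the robot, y to its left, z up, the work surface at z = 0. Lengths are in m, angles in rad, forces in N, time in s.
With the tool pointing down it reaches from about 0.4 to 0.875 m from the base axis. Payload 19.3 kg.
Tool frame: the origin (TCP) lies at the very end of the fingers, on their centre line; the grasp point (between the pads) lies 19 mm behind it (bot.grasp_offset is the distance from the TCP to the grasp point, in m); z points along the fingers, x is the direction in which the jaws open and shut, and the axes are right-handed (so a half turn about z gives the same grasp; the last joint's range is limited). The gripper opens to 85 mm and grips with 20 to 120 N. Pads are 22 mm wide; open, the fingers measure 114 mm over their backs; the gripper's body (76 mm by 85 mm) begins 54 mm behind the grasp point. The pads swing forward as they close: fully open they stand 13 mm farther back than shut.
Start: joints at [1.272, 0.521, -0.036, 1.599, 0.021, 1.021, -0.113], TCP at [0.142, -0.609, 0.231] pointing down, gripper open.
Joint ranges: [-2.91, 2.91], [-0.3, 2.13], [-1.5, 1.42], [0.17, 2.43], [-1.26, 4.41], [0.16, 1.93], [-2.52, 2.52]. Speed limits (rad/s): [1.89, 1.89, 2.39, 2.39, 3.01, 3.01, 3.01].

### API

Orientations are given as [roll, pitch, yaw] about the fixed x, y, z axes, in that order (R = Rz(yaw) Ry(pitch) Rx(roll)).
In Python, from workcell import status, grab_frame, calibration, job, regions_of, mark_of, bot gives the robot as it stands.
- The arm moves only by the tool carry_out, never from a script. Its argument "deltas" is one flat list of numbers, 5 for each row, row after row: the opening, from -1 (shut) to 1 (fully open), then the shift along the tool's x, y, z in cm, then the turn about the tool's z in degrees. A call has 1 to 20 rows; each row shifts and turns the commanded pose from where the row before left it, along the tool's axes as they then stand; what a row does not reach is not made up. A row lasts 1/12 s, in which the tool goes at most 41.7 mm and 7.16 degrees, less where a joint would pass 70% of its speed; a pose out of reach is approached as far as the arm can. A call with a gripper value outside its range is refused whole. The fingers move at their own pace and stop on an object; "newtons" is the grip in N (left out, the last holds). Time passes only in rows, so rows that do not move let the fingers close. It gives the time, the measured TCP pose, the force and the opening at its end, in the units of the state.
- status.observe(): the state, without advancing time (a new reading comes with each control period).
- grab_frame(name): name is "scene" or "top"; returns the picture (384x512x3 uint8, red, green, blue); there is no depth.
- calibration(name): a dict with "fov_y" (degrees; the focal length in pixels is half the picture's height over the tangent of half this angle, whatever the lens; pixels are square), "cx", "cy" (the principal point, pixels), "R" (3x3) and "t" (3): a world point X has camera coordinates R X + t. Camera axes: x right, y down, z forward; pixel columns grow to the right and rows downward; lengths in m; the calibration is good to about 2 mm. A picture is of the moment at which its call begins. calibration takes no time and is no camera call.
- job.job_done(): hands the job in, once; it reports no verdict.
Trained networks look in the newest picture that a camera, given by its name, has taken for a name from the list of things; names that differ only in an ending like _2 or _b are one class to them, and where a whole thing is asked for, a point or a joint stands for the part that bears it (a point fixed in the world has none). Each returns a list of dicts, best first, with "p" (0 to 1); they miss things now and then, are a little off and sometimes report something else, mostly with a low value. They report only what shows in the picture. A call takes as long as a camera call. They do not tell look-alikes from the thing itself.
- regions_of(camera, target): "region" (384x512 bool, what is visible of it) and "xy" ([column, row] in pixels, amid what is visible of it).
- mark_of(camera, target): "xy" ([column, row] in pixels: a listed point, or the origin of a listed thing).
The state is a dict: "clock": time; "qpos": joint angles; "qd": joint speeds; "joint_efforts": joint torques, N m; "position": TCP position; "tool_rot": TCP orientation; "force": force on the tool from outside, world axes, zero at the start; "moment": the same for the moment, N m; "grip_width": finger opening in m.
Only numpy, scipy, OpenCV 4.12 (cv2) and the standard library are available. Lean on these libraries where they do the work, as an engineer would, in place of code of your own. Each camera call takes 0.05 s, during which the arm holds its last target.

## Working session

There is one attempt and no reset: what is moved stays moved. The work goes in short steps, Python scripts to look and compute and a tool call to move; the robot and the scene stay as the last step left them, time stands still between calls to the robot, and variables do not carry over. Pictures are saved under pics/ and viewed, and the job is handed in when it is done.

Besides the shell and the picture viewer there is one more tool, called after "Request:" by a JSON object that holds its "method" and its "body", one argument or row to a line. carry_out: Moves the arm, as the interface text tells. Its arguments: {"type":"object","properties":{"deltas":{"type":"array","items":{"type":"number"}},"newtons":{"type":"number"}},"required":["deltas"]}

```bash
mkdir -p pics; ls; python3 - <<'E'
from workcell import status, grab_frame, calibration, job, regions_of, mark_of, bot
import cv2
print(status.observe())
for n in ("scene","top"):
    f=grab_frame(n); cv2.imwrite(f"pics/{n}0.png",f[:,:,::-1])
    c=calibration(n); print(n,c)
    for t in ("brayer","rest","saddle","handle","drum_axis","butt"):
        print(t,[(round(d["p"],2),[round(float(v),1) for v in d["xy"]]) for d in mark_of(n,t)])
E
```

```text
pics
{'clock': 0.0, 'qpos': array([ 1.27178781,  0.52200293, -0.03633182,  1.59997378,  0.0211621 ,
        1.02114157, -0.11281544]), 'qd': array([ 5.49716815e-04,  1.46159737e-03,  1.44245141e-06,  4.81853358e-04,
       -1.62719667e-04,  9.46608947e-04,  2.87232496e-04]), 'joint_efforts': array([-3.71214082e-05, -9.27113700e+01,  1.98014170e+00, -3.69924688e+01,
        1.79241219e-02,  8.34307313e-03, -2.17014025e-05]), 'position': array([ 0.14166118, -0.60838909,  0.23074485]), 'tool_rot': array([ 3.14154448e+00,  1.14142519e-03, -1.34202985e+00]), 'force': array([-0.49602993, -0.07439882,  0.18339128]), 'moment': array([0.0257983 , 0.01330679, 0.01104981]), 'grip_width': 0.08511328171528258}
scene {'fov_y': 54.60622270936312, 'cx': 254.84704024212672, 'cy': 191.75422430675948, 'R': array([[-0.33177528,  0.94334934,  0.00414553],
       [ 0.78467861,  0.27840486, -0.5538684 ],
       [-0.52364553, -0.18050694, -0.8325939 ]]), 't': array([ 0.15941202, -0.37096744,  1.29030277])}
brayer [(0.91, [385.3, 187.2]), (0.87, [322.7, 231.9])]
rest [(0.83, [178.6, 186.0]), (0.81, [225.1, 2
[... 256 characters left out ...]
.68, [353.3, 249.1])]
top {'fov_y': 44.92098267777238, 'cx': 253.56705309416822, 'cy': 186.8823991732616, 'R': array([[ 0.01162342, -0.99991485,  0.00593182],
       [-0.98828991, -0.0123905 , -0.15208398],
       [ 0.15214453, -0.00409462, -0.98834977]]), 't': array([6.26182450e-04, 5.35624548e-01, 1.43107227e+00])}
brayer [(0.92, [147.0, 249.2]), (0.56, [189.3, 188.8])]
rest [(0.97, [319.6, 199.4]), (0.97, [268.9, 170.2]), (0.68, [328.6, 276.7])]
saddle [(0.84, [333.8, 276.6]), (0.79, [265.6, 165.4]), (0.57, [317.3, 194.0])]
handle [(0.74, [190.5, 191.3]), (0.6, [144.8, 250.0])]
drum_axis [(0.61, [215.8, 192.3]), (0.55, [171.6, 228.0])]
butt [(0.85, [161.9, 179.2]), (0.69, [118.6, 274.8])]
```

View pics/scene0.png

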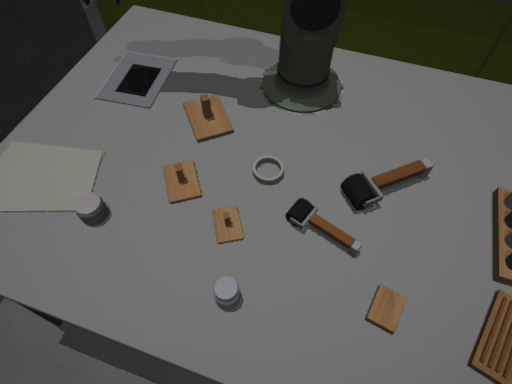

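View pics/top0.png

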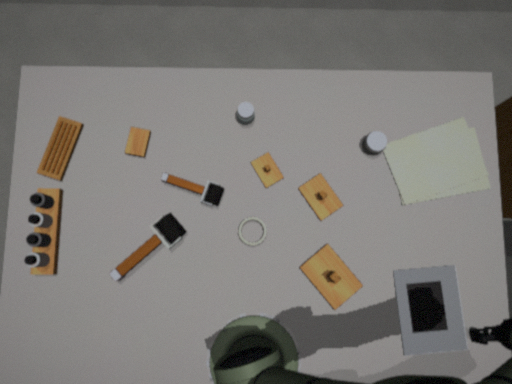

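```bash
cat > h.py <<'E'
from workcell import status, grab_frame, calibration, job, regions_of, mark_of, bot
import cv2, numpy as np
def K(n):
    c=calibration(n); f=192/np.tan(np.radians(c["fov_y"]/2)); return c,f
def ray(n,xy,z):
    c,f=K(n); d=np.array([(xy[0]-c["cx"])/f,(xy[1]-c["cy"])/f,1.]); R=np.array(c["R"]); C=-R.T@c["t"]; w=R.T@d
    return C+w*(z-C[2])/w[2]
def proj(n,X):
    c,f=K(n); p=np.array(c["R"])@np.array(X)+c["t"]; return np.array([c["cx"]+f*p[0]/p[2],c["cy"]+f*p[1]/p[2]])
E
python3 - <<'E'
from h import *
for n in ("top","scene"):
    f=grab_frame(n)
    for t,z in (("rest",.012),("brayer",.03),("tape",.024),("jar",.075),("tin",.06),("block",.022)):
        for d in regions_of(n,t):
            cs=cv2.findContours(d["region"].astype(np.uint8),0,1)[0]
            c=max(cs,key=cv2.contourArea).reshape(-1,2)
            P=np.array([ray(n,p,z)[:2] for p in c],np.float32)
            r=cv2.minAreaRect(P*1000)
            print(n,t,round(d["p"],2),np.round(d["xy"]),"c",np.round(r[0]),"size",np.round(r[1]),"ang",round(r[2],1))
# marks
for n in ("top","scene"):
    grab_frame(n)
    for t,z in (("rest",0),("saddle",.07),("handle",.034),("drum_axis",.025),("butt",.022),("brayer",0)):
        print(n,t,[(round(d["p"],2),np.round(d["xy"]),np.round(ray(n,d["xy"],z)[:2],3)) for d in mark_of(n,t)])
for n in ("top",):
    f=grab_frame(n); 
    cv2.imwrite("pics/top_crop.png",cv2.resize(f[90:320,100:370,::-1],None,fx=2.6,fy=2.6,interpolation=cv2.INTER_CUBIC))
f=grab_frame("scene");cv2.imwrite("pics/scene_crop.png",cv2.resize(f[80:280,150:400,::-1],None,fx=2.8,fy=2.8,interpolation=cv2.INTER_CUBIC))
E
```

```text
top rest 0.94 [267. 170.] c [598. -34.] size [97. 67.] ang 30.7
top rest 0.89 [330. 278.] c [ 260. -236.] size [172. 125.] ang 42.4
top rest 0.59 [320. 199.] c [ 513. -207.] size [132.  92.] ang 34.4
top brayer 0.83 [155. 240.] c [336. 342.] size [ 98. 271.] ang 42.7
top brayer 0.76 [201. 190.] c [545. 202.] size [202.  74.] ang 64.0
top brayer 0.36 [318. 195.] c [ 510. -205.] size [130.  92.] ang 34.7
top tape 0.77 [251. 241.] c [398.  11.] size [87. 85.] ang 45.6
top jar 0.74 [244. 114.] c [769.  36.] size [69. 54.] ang 0.8
top tin 0.6 [374. 141.] c [ 682. -376.] size [78. 80.] ang 0.7
top tin 0.43 [134. 139.] c [676. 376.] size [74. 94.] ang 79.3
top tin 0.21 [202. 188.] c [540. 198.] size [203.  69.] ang 64.0
top block 0.87 [135. 141.] c [684. 386.] size [69. 90.] ang 79.3
top block 0.67 [204. 187.] c [539. 207.] size [202.  75.] ang 72.1
scene rest 0.89 [180. 181.] c [ 515. -208.] size [136.  92.] ang 36.4
scene rest 0.73 [206. 116.] c [ 253. -244.] size [201. 124.] ang 39.5
scene brayer 0.84 [374. 180.] c [319. 335.] size [107. 290.] ang 47.5
scene brayer 0.7 [314. 221.] c [537
[... 1262 characters left out ...]
0.66, array([209., 121.]), array([ 0.266, -0.233]))]
scene saddle [(0.69, array([226., 217.]), array([ 0.613, -0.03 ])), (0.56, array([204.,  95.]), array([ 0.23 , -0.258]))]
scene handle [(0.83, array([323., 227.]), array([0.538, 0.204])), (0.57, array([389., 179.]), array([0.331, 0.339])), (0.45, array([183., 185.]), array([ 0.54 , -0.186]))]
scene drum_axis [(0.97, array([357., 189.]), array([0.389, 0.264])), (0.83, array([303., 214.]), array([0.512, 0.145]))]
scene butt [(0.8, array([423., 167.]), array([0.245, 0.428])), (0.78, array([356., 252.]), array([0.573, 0.296]))]
scene brayer [(0.83, array([323., 229.]), array([0.524, 0.205])), (0.82, array([384., 184.]), array([0.327, 0.335]))]
```

View pics/top_crop.png

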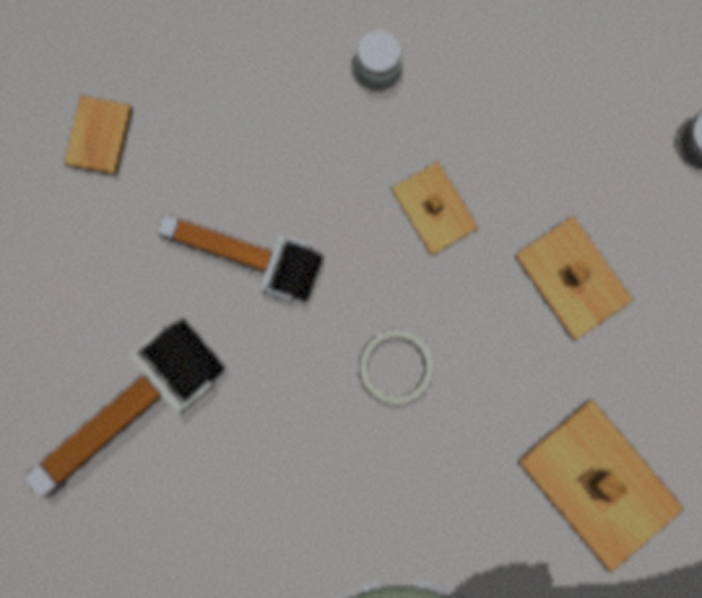

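View pics/scene_crop.png

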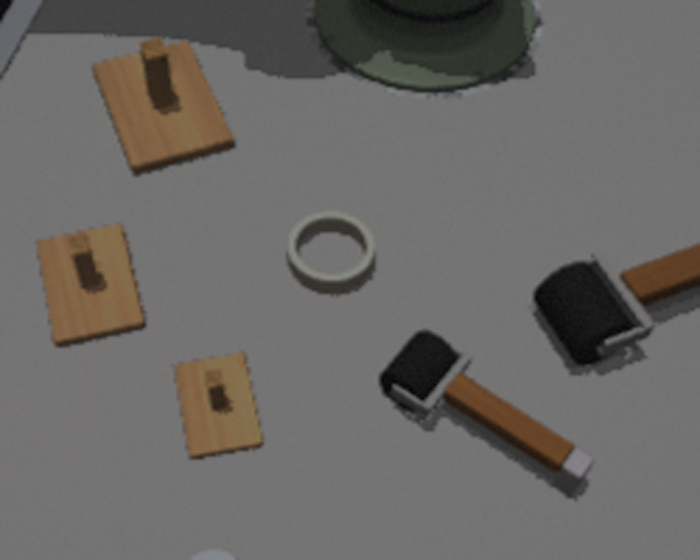

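```bash
cat > fit.py <<'E'
from h import *
from scipy.optimize import minimize
def box(x0,x1,y0,y1,z0,z1): return np.array([[x,y,z] for x in (x0,x1) for y in (y0,y1) for z in (z0,z1)])
a=np.linspace(0,2*np.pi,24,endpoint=False)
drum=np.array([[.08+.025*np.cos(t),y,.025+.025*np.sin(t)] for t in a for y in (-.03,.03)])
BR=[box(-.076,.045,-.013,.013,.024,.044),box(-.096,-.076,-.013,.013,0,.044),box(.045,.05,-.036,.036,.024,.04),box(.045,.086,-.036,-.031,.024,.04),box(.045,.086,.031,.036,.024,.04),drum]
RE=[box(-.065,.065,-.045,.045,0,.012),box(-.011,.011,-.009,.009,.012,.07)]
def place(parts,p,z=0):
    c,s=np.cos(p[2]),np.sin(p[2]); R=np.array([[c,-s,0],[s,c,0],[0,0,1]])
    return [q@R.T+[p[0],p[1],z] for q in parts]
S=4
def sil(n,parts):
    m=np.zeros((384*S,512*S),np.uint8)
    for q in parts:
        uv=np.array([proj(n,x) for x in q])
        h=cv2.convexHull(((uv+.5)*S-.5).astype(np.float32))
        cv2.fillConvexPoly(m,np.round(h*16).astype(np.int32),1,shift=4)
    return cv2.resize(m.astype(np.float32),(512,384),interpolation=cv2.INTER_AREA)
def fit(parts,masks,p0):
    def cost(p):
        s=0
        for n,m in masks.items():
            r=sil(n,place(parts,p)); s+=1-np.minimum(r,m).sum()/np.maximum(r,m).sum()
        return s
    best=None
    for k in range(2):
        x0=p0 if best is None else best.x
        st=np.array([x0]+[np.array(x0)+d for d in ([.006,0,0],[0,.006,0],[0,0,.08])])
        best=minimize(cost,x0,method="Nelder-Mead",options=dict(initial_simplex=st,xatol=1e-4,fatol=1e-4))
    return best.x,best.fun
def overlay(n,f,placed,fn,crop,k):
    x0,y0,x1,y1=crop; im=cv2.resize(f[y0:y1,x0:x1,::-1],None,fx=k,fy=k,interpolation=cv2.INTER_CUBIC)
    for parts in placed:
        for q in parts:
            uv=np.array([proj(n,x) for x in q]); h=cv2.convexHull((((uv-[x0,y0])+.5)*k).astype(np.float32))
            cv2.polylines(im,[np.round(h).astype(np.int32)],True,(0,255,0),1)
    cv2.imwrite(fn,im)
E
cat > f1.py <<'E'
from fit import *
F={};M={"b":{},"r":{}};Q={"b":{},"r":{}}
for n,bx,rx in (("top",(200,189),(320,199)),("scene",(314,221),(180,181))):
    F[n]=grab_frame(n)
    for k,t,c in (("b","brayer",bx),("r","rest",rx)):
        for d in regions_of(n,t):
            if np.hypot(*(np.array(d["xy"])-c))<10 and n not in M[k]: M[k][n]=d["region"].astype(np.float32)
    hsv=cv2.cvtColor(F[n],cv2.COLOR_RGB2HSV)
    m=((hsv[:,:,1]>70)).astype(np.uint8)
    l,lab=cv2.connectedComponents(m)
    y,x=rx[1]+8,rx[0]-4
    Q["r"][n]=(lab==lab[y,x]).astype(np.float32) if lab[y,x] else None
    print(n,lab[y,x],(lab==lab[y,x]).sum(),M.keys(),[ (k,n in M[k]) for k in M])
b,fb=fit(BR,M["b"],[.537,.206,np.radians(-111)]);print("brayer",b,np.degrees(b[2]),fb)
for n in M["b"]: print(n,fit(BR,{n:M["b"][n]},b))
r,fr=fit(RE,M["r"],[.513,-.208,np.radians(35)]);print("rest net",r,np.degrees(r[2]),fr)
r2,fr=fit(RE,Q["r"],[.513,-.208,np.radians(35)]);print("rest col",r2,np.degrees(r2[2]),fr)
for n in Q["r"]: print(n,fit(RE,{n:Q["r"][n]},r))
overlay("top",F["top"],[place(BR,b),place(RE,r2)],"pics/ov_top.png",(150,150,350,230),4)
overlay("scene",F["scene"],[place(BR,b),place(RE,r2)],"pics/ov_scene.png",(150,140,370,270),3.6)
E
python3 f1.py
```

```text
top 6 1103 dict_keys(['b', 'r']) [('b', True), ('r', True)]
scene 102 1221 dict_keys(['b', 'r']) [('b', True), ('r', True)]Traceback (most recent call last):
  File "f1.py", line 14, in <module>
    b,fb=fit(BR,M["b"],[.537,.206,np.radians(-111)]);print("brayer",b,np.degrees(b[2]),fb)
         ~~~^^^^^^^^^^^^^^^^^^^^^^^^^^^^^^^^^^^^^^^^
  File "fit.py", line 29, in fit
    best=minimize(cost,x0,method="Nelder-Mead",options=dict(initial_simplex=st,xatol=1e-4,fatol=1e-4))
    res = _minimize_neldermead(fun, x0, args, callback, bounds=bounds,
                               **options)
    fxr = func(xr)
    fx = function(np.copy(x), *(wrapper_args + args))
  File "fit.py", line 23, in cost
    r=sil(n,place(parts,p)); s+=1-np.minimum(r,m).sum()/np.maximum(r,m).sum()
  File "fit.py", line 15, in sil
    uv=np.array([proj(n,x) for x in q])
                 ~~~~^^^^^
  File "h.py", line 9, in proj
    c,f=K(n); p=np.array(c["R"])@np.array(X)+c["t"]; return np.array([c["cx"]+f*p[0]/p[2],c["cy"]+f*p[1]/p[2]])
        ~^^^
  File "h.py", line 4, in K
    c=calibration(n); f=192/np.tan(np.radians(c["fov_y"]/2)); return c,f
ValueError: time passes only in moves, steps and waits
```

```bash
sed -i 's/^def K(n):/import functools\n@functools.lru_cache(None)\ndef K(n):/' h.py; python3 f1.py
```

```text
top 5 1102 dict_keys(['b', 'r']) [('b', True), ('r', False)]
scene 95 1219 dict_keys(['b', 'r']) [('b', True), ('r', True)]
brayer [ 0.53691585  0.20794101 -1.9018171 ] -108.96609304126616 0.24051541090011597
top (array([ 0.53897845,  0.20884829, -1.90261051]), np.float64(0.15305596590042114))
scene (array([ 0.53625655,  0.20832278, -1.89329466]), np.float64(0.057980895042419434))
rest net [ 0.50944203 -0.2116441   0.62206874] 35.64191327902013 0.06774085760116577
rest col [ 0.51218587 -0.2086391   0.61280785] 35.11130370681421 0.11277484893798828
top (array([ 0.51254404, -0.2087753 ,  0.62101104]), np.float64(0.045607566833496094))
scene (array([ 0.50977425, -0.20994363,  0.61183156]), np.float64(0.05980885028839111))
```

View pics/ov_top.png

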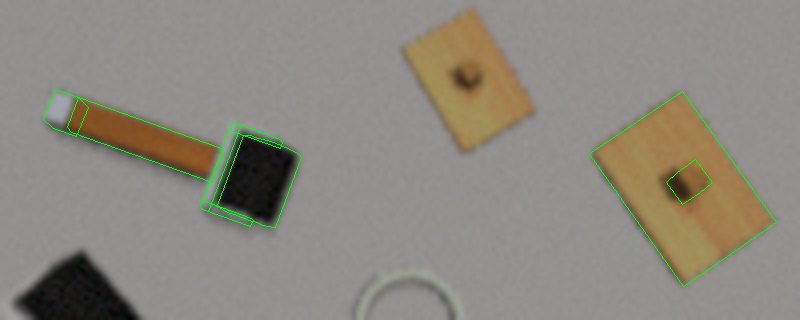

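View pics/ov_scene.png

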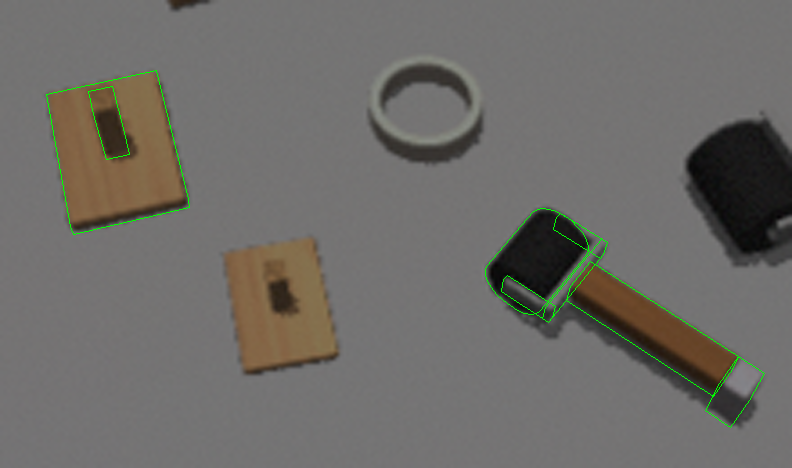

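```bash
python3 - <<'E'
from h import *
s=status.observe(); print(s["clock"],s["position"],s["tool_rot"],s["force"],s["moment"],bot.grasp_offset, [a for a in dir(bot) if a[0]!='_'])
E
```

```text
2.8 [ 0.1417388  -0.60871085  0.23128548] [-3.14156559e+00  2.23108403e-05 -1.34207748e+00] [ 0.17089974 -0.32779191 -1.3629445 ] [-0.01021722  0.01447726  0.00538589] 0.0187 ['IKError', 'grasp_offset']
```

Candidates:
- **Rests**, in the top view: (267,170) is 97×67 mm, (320,199) is 132×92 mm and (330,278) is 172×125 mm. The middle one fits 130×90, and the overlay outline confirms it.
- **Brayers:** (192,188) is 202 mm long and (148,250) is over 270 mm. The smaller one, at (192,188), is the one meant, and the overlay fits it.

Next I move towards it.

Request:
{"method": "carry_out", "body": {
  "deltas": [1, -2.07, -3.31, 0, 0, 1, -2.07, -3.31, 0, 0, 1, -2.07, -3.31, 0, 0, 1, -2.07, -3.31, 0, 0, 1, -2.07, -3.31, 0, 0, 1, -2.07, -3.31, 0, 0, 1, -2.07, -3.31, 0, 0, 1, -2.07, -3.31, 0, 0, 1, -2.07, -3.31, 0, 0, 1, -2.07, -3.31, 0, 0, 1, -2.07, -3.31, 0, 0, 1, -2.07, -3.31, 0, 0, 1, -2.07, -3.31, 0, 0, 1, 0, 0, 0, -6.5, 1, 0, 0, 0, -6.5, 1, 0, 0, 0, -6.5, 1, 0, 0, 0, -6.5, 1, 0, 0, 0, -6.5, 1, 0, 0, 0, -6.5, 1, 0, 0, 0, -6.5],
  "newtons": 40
}}

```text
clock: 4.47
position: [0.4998, -0.249, 0.2314]
tool_rot: [-3.142, -0.0, -0.542]
force: [-0.1, -0.8, -0.2]
grip_width: 0.0852
```

Request:
{"method": "carry_out", "body": {
  "deltas": [1, -1.7, -3.42, 0, 0, 1, -1.7, -3.42, 0, 0, 1, -1.7, -3.42, 0, 0, 1, -1.7, -3.42, 0, 0, 1, -1.7, -3.42, 0, 0, 1, -1.7, -3.42, 0, 0, 1, -1.7, -3.42, 0, 0, 1, -1.7, -3.42, 0, 0, 1, -1.7, -3.42, 0, 0, 1, -1.7, -3.42, 0, 0, 1, -1.7, -3.42, 0, 0, 1, -1.7, -3.42, 0, 0, 1, 0, 0, 0, -6, 1, 0, 0, 0, -6, 1, 0, 0, 3.5, 0, 1, 0, 0, 3.5, 0, 1, 0, 0, 3.5, 0, 1, 0, 0, 0, 0]
}}

```text
clock: 5.97
position: [0.5368, 0.2061, 0.1209]
tool_rot: [3.136, 0.006, -0.338]
force: [-0.8, -1.0, -0.8]
grip_width: 0.0854
```

```bash
cat > rel.py <<'E'
from h import *
import sys
# target x y z yawdeg -> tool frame deltas
s=status.observe(); x,y,z,w=map(float,sys.argv[1:5]); p=s["position"]; a=s["tool_rot"][2]
dx,dy=x-p[0],y-p[1]
print("t",s["clock"],"pos",p.round(4),"yaw",np.degrees(s["tool_rot"]).round(2),"F",s["force"].round(2),"M",s["moment"].round(3))
print("q",s["qpos"].round(2))
print("tool cm:",np.round(100*np.array([dx*np.cos(a)+dy*np.sin(a),dx*np.sin(a)-dy*np.cos(a),p[2]-z]),2),"turn",round(np.degrees(a)-w,2))
E
python3 rel.py 0.537 0.208 0.015 -19; python3 - <<'E'
from fit import *
f=grab_frame("scene"); overlay("scene",f,[place(BR,[.537,.208,np.radians(-109)])],"pics/pre.png",(240,120,420,280),4)
E
```

```text
t 5.9667 pos [0.5368 0.2061 0.1209] yaw [179.7    0.34 -19.38] F [-0.82 -1.04 -0.84] M [-0.013  0.074  0.035]
q [-0.15  0.62 -0.46  1.8   0.36  0.81 -1.13]
tool cm: [-0.04 -0.19 10.59] turn -0.38
```

View pics/pre.png

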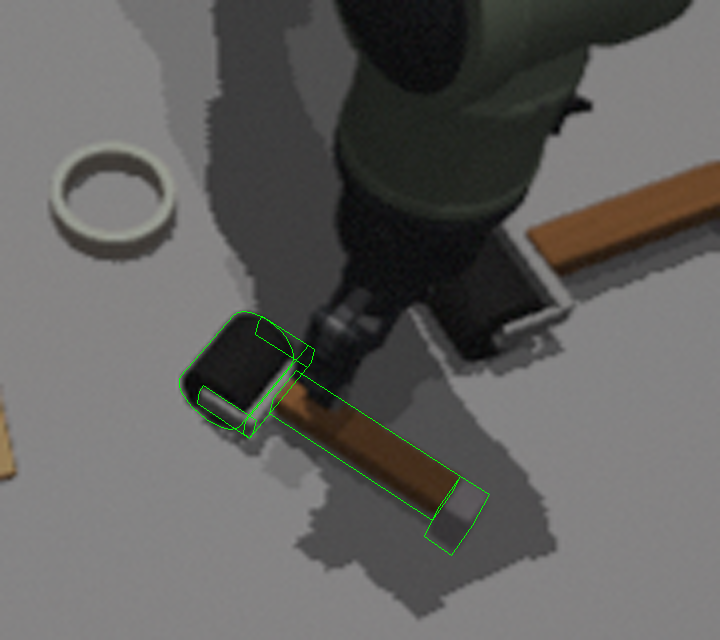

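Request:
{"method": "carry_out", "body": {
  "deltas": [1, 0, 0, 0, 0, 1, 0, -0.15, 3, 0, 1, 0, 0, 3, 0, 1, 0, 0, 2, 0, 1, 0, 0, 1.5, 0, 1, 0, 0, 1, 0, 1, 0, 0, 0, 0, 1, 0, 0, 0, 0, 1, 0, 0, 0, 0]
}}

```text
clock: 6.77
position: [0.5409, 0.2094, 0.023]
tool_rot: [-3.14, -0.002, -0.339]
force: [-0.7, -0.4, 0.7]
grip_width: 0.0853
```

```bash
python3 rel.py 0.537 0.208 0.015 -19
```

```text
t 6.7667 pos [0.5409 0.2094 0.023 ] yaw [-1.7992e+02 -1.0000e-01 -1.9400e+01] F [-0.65 -0.45  0.7 ] M [ 0.02  -0.012  0.015]
q [-0.2   0.77 -0.38  1.84  0.46  0.62 -1.21]
tool cm: [-0.33  0.26  0.8 ] turn -0.4
```

Request:
{"method": "carry_out", "body": {
  "deltas": [1, -0.33, 0.2, 0, -0.4, 1, 0, 0, 0.8, 0, 1, 0, 0, 0, 0, -1, 0, 0, 0, 0, -1, 0, 0, 0, 0, -1, 0, 0, 0, 0, -1, 0, 0, 0, 0, -1, 0, 0, 0, 0, -1, 0, 0, 0, 0, -1, 0, 0, 0, 0, -1, 0, 0, 0, 0, -1, 0, 0, 0, 0, -1, 0, 0, 0, 0],
  "newtons": 40
}}

```text
clock: 7.85
position: [0.5363, 0.2082, 0.0135]
tool_rot: [-3.141, -0.0, -0.332]
force: [-0.8, -0.2, 6.0]
grip_width: 0.0257
```

```bash
python3 rel.py 0.537 0.208 0.015 -19
```

```text
t 7.85 pos [0.5363 0.2082 0.0135] yaw [-1.7999e+02 -1.0000e-02 -1.9000e+01] F [-0.81 -0.22  6.03] M [-0.012  0.22  -0.098]
q [-0.21  0.78 -0.38  1.85  0.47  0.6  -1.21]
tool cm: [ 0.08 -0.   -0.15] turn 0.0
```

Request:
{"method": "carry_out", "body": {
  "deltas": [-1, 0, 0, -0.5, 0, -1, 0, 0, -0.5, 0, -1, 0, 0, -0.5, 0, -1, 0, 0, -0.5, 0, -1, 0, 0, -0.5, 0, -1, 0, 0, 0, 0, -1, 0, 0, 0, 0, -1, 0, 0, 0, 0, -1, 0, 0, 0, 0]
}}

```text
clock: 8.6
position: [0.536, 0.2081, 0.0381]
tool_rot: [3.141, 0.0, -0.331]
force: [-0.1, 0.5, -6.8]
grip_width: 0.0253
```

```bash
cat > feel.py <<'E'
from h import *
F=[];M=[]
for k in range(8):
    f=grab_frame("scene"); s=status.observe(); F.append(s["force"]); M.append(s["moment"])
F=np.array(F);M=np.array(M); print("F",F.mean(0).round(3),F.std(0).round(2),"M",M.mean(0).round(4),M.std(0).round(4))
a=s["tool_rot"][2]; tx=np.array([np.cos(a),np.sin(a)]); ty=np.array([np.sin(a),-np.cos(a)])
m=M.mean(0)[:2]; Fz=F.mean(0)[2]
# M = r x F, F=(0,0,Fz): Mx=ry Fz, My=-rx Fz
for W in (-Fz,.69*9.81,.75*9.81,.81*9.81):
    r=np.array([m[1],-m[0]])/W; print("W",round(W,2),"offset along tool x,y mm",(r@tx*1000).round(1),(r@ty*1000).round(1))
print(s["clock"],s["position"].round(4),np.degrees(s["tool_rot"]).round(2),s["grip_width"])
import sys; cv2.imwrite(sys.argv[1],cv2.resize(f[100:300,150:400,::-1],None,fx=3,fy=3,interpolation=cv2.INTER_CUBIC))
E
python3 feel.py pics/lift1.png
```

```text
F [-0.104  0.185 -7.199] [0.4  0.6  0.57] M [-0.0019  0.0007 -0.0156] [0.0321 0.0201 0.0357]
W 7.2 offset along tool x,y mm -0.0 -0.3
W 6.77 offset along tool x,y mm -0.0 -0.3
W 7.36 offset along tool x,y mm -0.0 -0.3
W 7.95 offset along tool x,y mm -0.0 -0.3
9.0 [0.5361 0.2082 0.0383] [180.     0.   -18.99] 0.025221102141852768
```

View pics/lift1.png

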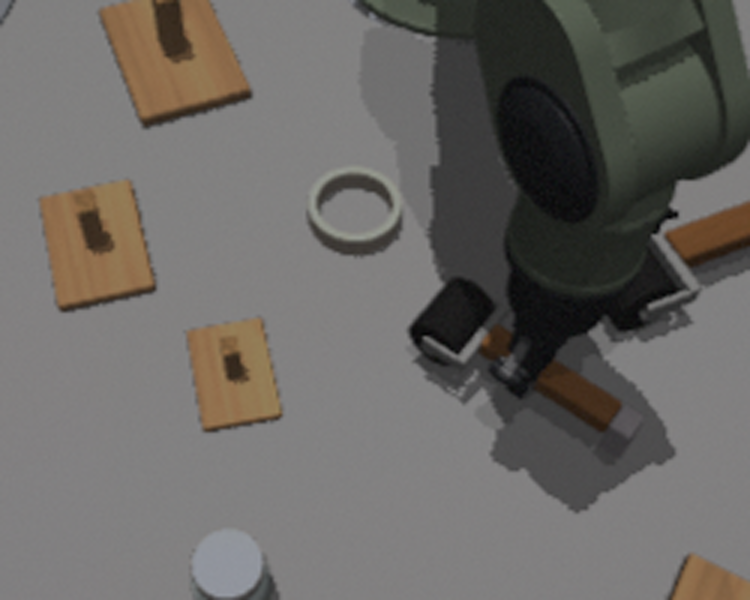

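```bash
python3 - <<'E'
from fit import *
M=[]
for k in range(10):
    f=grab_frame("scene" if k%2 else "top"); s=status.observe(); M.append(s["moment"])
    if k==8: ft=f
    if k==9: fs=f
M=np.array(M); print(M.mean(0).round(4),M.std(0).round(3), s["clock"])
p=[.5365,.2081,np.radians(-109)]
overlay("scene",fs,[place(BR,p,.0247)],"pics/l_s.png",(270,150,390,270),6)
overlay("top",ft,[place(BR,p,.0247)],"pics/l_t.png",(150,160,240,230),8)
E
```

```text
[-0.0049  0.0383 -0.0033] [0.036 0.039 0.023] 9.5
```

View pics/l_s.png

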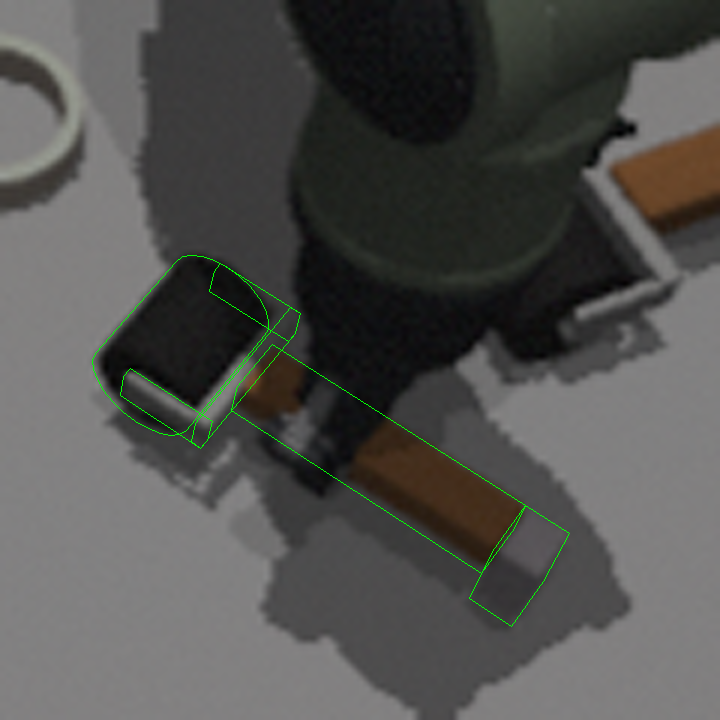

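View pics/l_t.png

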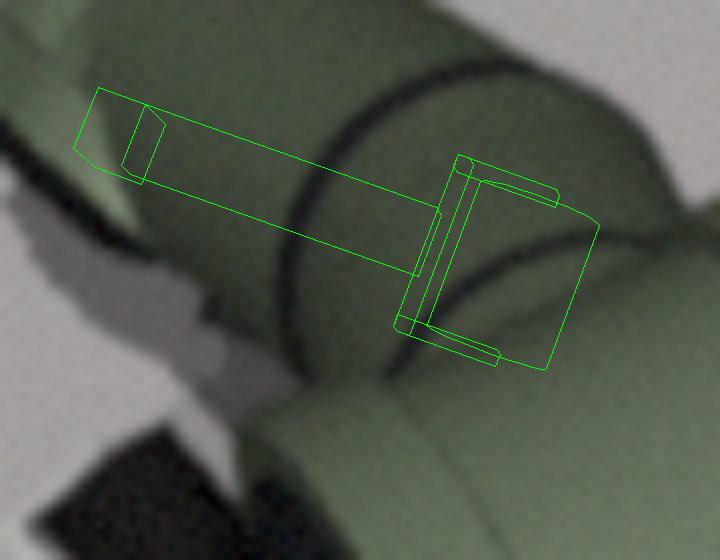

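It hangs level with almost no moment. Weight is about 7.2 N, and the balance point lies within about 2 mm of the grip, slightly towards the butt. I'll put it down, let go fully, then take it again about 1.5 mm towards the butt.

Request:
{"method": "carry_out", "body": {
  "deltas": [-1, 0, 0, 0.6, 0, -1, 0, 0, 0.6, 0, -1, 0, 0, 0.6, 0, -1, 0, 0, 0.4, 0, -1, 0, 0, 0.25, 0, -1, 0, 0, 0, 0, 1, 0, 0, 0, 0, 1, 0, 0, 0, 0, 1, 0, 0, 0, 0, 1, 0, 0, 0, 0, 1, 0, 0, 0, 0, 1, 0, 0, 0, 0, 1, 0, 0, 0, 0, 1, 0, 0, -2, 0, 1, 0, 0, -2, 0, 1, 0, 0, -2, 0, 1, 0, 0, 0, 0, 1, 0, 0, 0, 0]
}}

```text
clock: 11.0
position: [0.5368, 0.2083, 0.0746]
tool_rot: [-3.14, -0.001, -0.332]
force: [-0.6, -0.2, -1.3]
grip_width: 0.0856
```

```bash
python3 rel.py 0.537 0.208 0.015 -19; python3 - <<'E'
from fit import *
fs=grab_frame("scene"); p=[.5365,.2081,np.radians(-109)]
overlay("scene",fs,[place(BR,p)],"pics/down.png",(270,150,390,270),6)
E
```

```text
t 11.0 pos [0.5368 0.2083 0.0746] yaw [-1.7993e+02 -8.0000e-02 -1.9010e+01] F [-0.58 -0.24 -1.26] M [0.019 0.022 0.008]
q [-0.17  0.68 -0.43  1.83  0.42  0.71 -1.17]
tool cm: [0.03 0.02 5.96] turn -0.01
```

View pics/down.png

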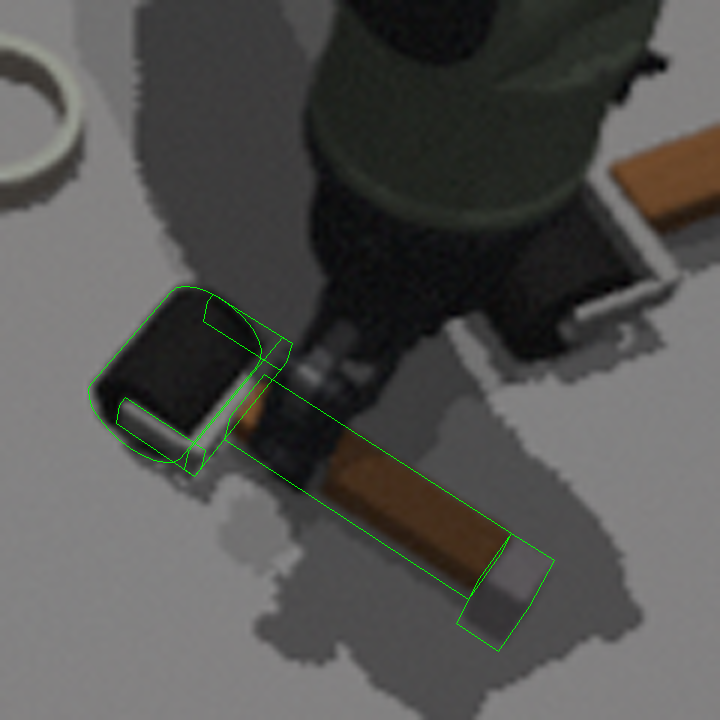

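Request:
{"method": "carry_out", "body": {
  "deltas": [1, 0, -0.15, 2, 0, 1, 0, 0, 2, 0, 1, 0, 0, 1.95, 0, 1, 0, 0, 0, 0, 1, 0, 0, 0, 0, -1, 0, 0, 0, 0, -1, 0, 0, 0, 0, -1, 0, 0, 0, 0, -1, 0, 0, 0, 0, -1, 0, 0, 0, 0, -1, 0, 0, 0, 0, -1, 0, 0, 0, 0, -1, 0, 0, 0, 0, -1, 0, 0, 0, 0, -1, 0, 0, 0, 0],
  "newtons": 40
}}

```text
clock: 12.3
position: [0.537, 0.2096, 0.0149]
tool_rot: [-3.141, -0.001, -0.332]
force: [-1.4, -1.0, 6.3]
grip_width: 0.0258
```

Request:
{"method": "carry_out", "body": {
  "deltas": [-1, 0, 0, -0.5, 0, -1, 0, 0, -1, 0, -1, 0, 0, -2, 0, -1, 0, 0, -3, 0, -1, 0, 0, -2.5, 0, -1, 0, 0, -1, 0, -1, 0, 0, 0, 0, -1, 0, 0, 0, 0, -1, 0, 0, 0, 0, -1, 0, 0, 0, 0]
}}

```text
clock: 13.13
position: [0.5359, 0.2092, 0.1128]
tool_rot: [3.14, 0.002, -0.331]
force: [-0.4, -0.0, -7.4]
grip_width: 0.0252
```

```bash
python3 feel.py pics/lift2.png;python3 feel.py pics/lift2.png; python3 rel.py 0.5115 -0.209 0.12 -54.7
```

```text
F [-0.027 -0.056 -6.936] [0.57 0.44 0.45] M [ 0.0328 -0.0128 -0.0051] [0.0123 0.0234 0.0341]
W 6.94 offset along tool x,y mm -0.2 5.1
W 6.77 offset along tool x,y mm -0.2 5.2
W 7.36 offset along tool x,y mm -0.2 4.8
W 7.95 offset along tool x,y mm -0.2 4.4
13.5333 [0.5366 0.2096 0.1142] [ 1.800e+02  1.000e-02 -1.899e+01] 0.025464319528348957
F [ 3.410e-01 -4.000e-03 -7.463e+00] [0.63 0.34 0.58] M [ 0.0041 -0.0083  0.0083] [0.0218 0.0214 0.0363]
W 7.46 offset along tool x,y mm -0.9 0.9
W 6.77 offset along tool x,y mm -1.0 1.0
W 7.36 offset along tool x,y mm -0.9 0.9
W 7.95 offset along tool x,y mm -0.8 0.8
13.9333 [0.5367 0.2096 0.1143] [-180.     -0.    -18.99] 0.025450588725462697
t 13.9333 pos [0.5367 0.2096 0.1143] yaw [-180.     -0.    -18.99] F [ 0.6  -0.19 -6.76] M [ 0.009 -0.035  0.029]
q [-0.15  0.63 -0.46  1.81  0.38  0.79 -1.14]
tool cm: [11.24 40.4  -0.57] turn 35.71
```

View pics/lift2.png

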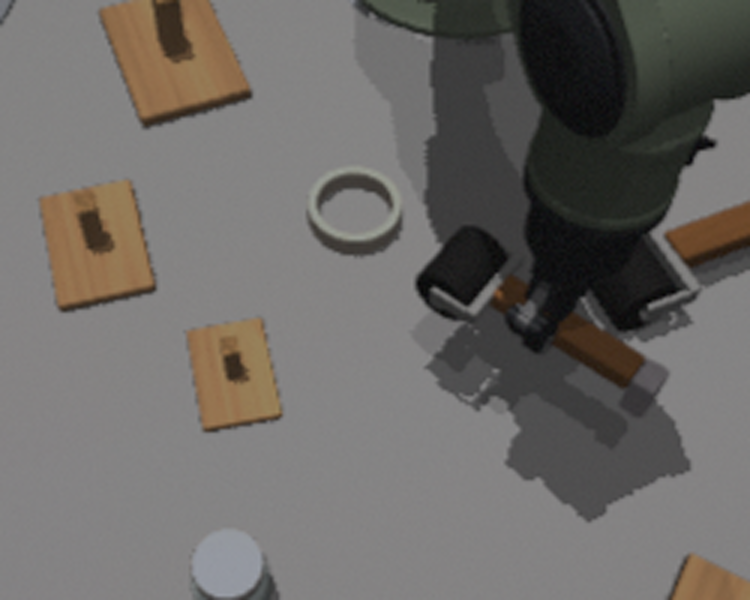

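Request:
{"method": "carry_out", "body": {
  "deltas": [-1, 0.4, 1.44, -0.5, 0, -1, 0.8, 2.89, -0.5, 0, -1, 0.8, 2.89, 0, 0, -1, 0.8, 2.89, 0, 0, -1, 0.8, 2.89, 0, 0, -1, 0.8, 2.89, 0, 0, -1, 0.8, 2.89, 0, 0, -1, 0.8, 2.89, 0, 0, -1, 0.8, 2.89, 0, 0, -1, 0.8, 2.89, 0, 0, -1, 0.8, 2.89, 0, 0, -1, 0.8, 2.89, 0, 0, -1, 0.8, 2.89, 0, 0, -1, 0.8, 2.89, 0, 0, -1, 0.4, 1.44, 0, 0, -1, 0, 0, 0, 3, -1, 0, 0, 0, 6, -1, 0, 0, 0, 6, -1, 0, 0, 0, 6, -1, 0, 0, 0, 6]
}}

```text
clock: 15.6
position: [0.5109, -0.2094, 0.1244]
tool_rot: [-3.141, -0.0, -0.808]
force: [0.8, 0.4, -6.9]
grip_width: 0.0252
```

Request:
{"method": "carry_out", "body": {
  "deltas": [-1, 0, 0, 0, 6, -1, 0, 0, 0, 2.7, -1, 0, 0, 0, 0, -1, 0, 0, 0, 0, -1, 0, 0, 0, 0]
}}

```text
clock: 16.02
position: [0.5109, -0.2093, 0.1243]
tool_rot: [-3.142, 0.0, -0.952]
force: [-0.2, 1.1, -6.5]
grip_width: 0.0255
```

```bash
python3 rel.py 0.512 -0.209 0.075 -54.7; python3 - <<'E'
from fit import *
s=status.observe(); p=s["position"]; yaw=s["tool_rot"][2]-np.pi/2
fs=grab_frame("scene"); ft=grab_frame("top")
pr=[.5115,-.209,np.radians(35.3)]
# brayer: tool sits at brayer x=-1 mm
b=[p[0]+.001*np.cos(yaw),p[1]+.001*np.sin(yaw),yaw]
z=p[2]-.0149
overlay("scene",fs,[place(BR,b,z),place(RE,pr)],"pics/ar_s.png",(120,100,270,240),5)
overlay("top",ft,[place(BR,b,z),place(RE,pr)],"pics/ar_t.png",(260,140,380,250),6)
E
```

```text
t 16.0167 pos [ 0.5109 -0.2093  0.1243] yaw [-180.      0.    -54.57] F [-0.19  1.07 -6.47] M [ 0.024  0.015 -0.032]
q [ 0.5   0.56 -0.3   1.88  0.23  0.74 -0.88]
tool cm: [ 0.04 -0.1   4.93] turn 0.13
```

View pics/ar_s.png

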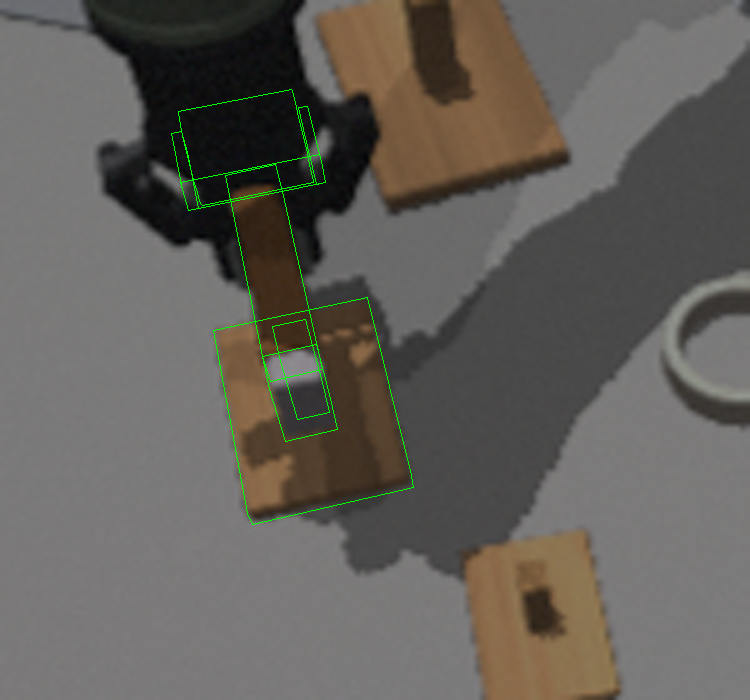

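View pics/ar_t.png

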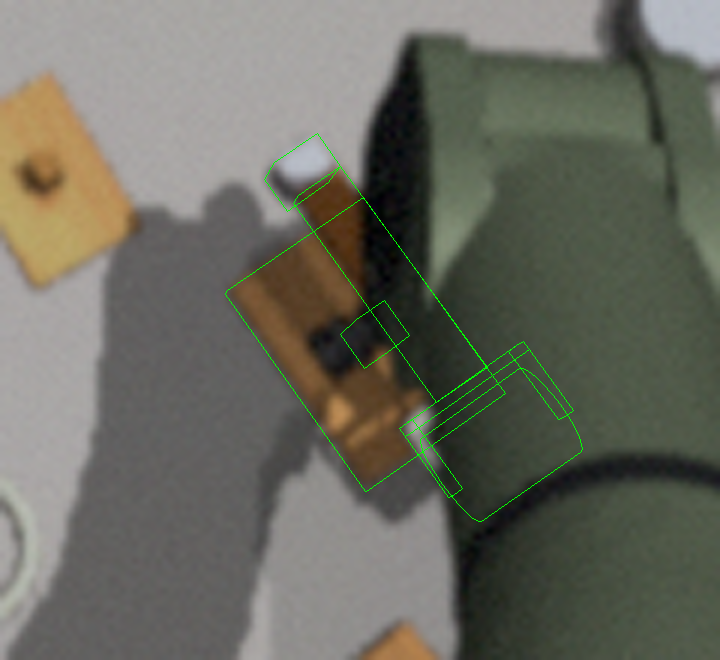

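Request:
{"method": "carry_out", "body": {
  "deltas": [-1, 0, -0.1, 1, 0, -1, 0, 0, 1.5, 0, -1, 0, 0, 1.5, 0, -1, 0, 0, 1, 0, -1, 0, 0, 0.7, 0, -1, 0, 0, 0, 0, -1, 0, 0, 0, 0, -1, 0, 0, 0, 0]
}}

```text
clock: 16.78
position: [0.5121, -0.2089, 0.0678]
tool_rot: [-3.141, -0.001, -0.955]
force: [0.1, -1.0, -6.9]
grip_width: 0.0255
```

```bash
python3 rel.py 0.512 -0.209 0.0609 -54.7;  python3 feel.py pics/near.png
```

```text
t 16.7833 pos [ 0.5121 -0.2089  0.0678] yaw [-1.7997e+02 -3.0000e-02 -5.4690e+01] F [ 0.12 -0.95 -6.91] M [-0.009  0.023 -0.025]
q [ 0.47  0.65 -0.27  1.9   0.28  0.63 -0.92]
tool cm: [0.01 0.01 0.69] turn 0.01
F [-0.143 -0.422 -7.371] [0.47 0.36 0.55] M [ 0.0009 -0.0207 -0.0083] [0.0251 0.0369 0.0149]
W 7.37 offset along tool x,y mm -1.5 2.4
W 6.77 offset along tool x,y mm -1.7 2.6
W 7.36 offset along tool x,y mm -1.5 2.4
W 7.95 offset along tool x,y mm -1.4 2.2
17.1833 [ 0.5118 -0.2088  0.0675] [-1.7999e+02 -1.0000e-02 -5.4700e+01] 0.025476547069697715
```

View pics/near.png

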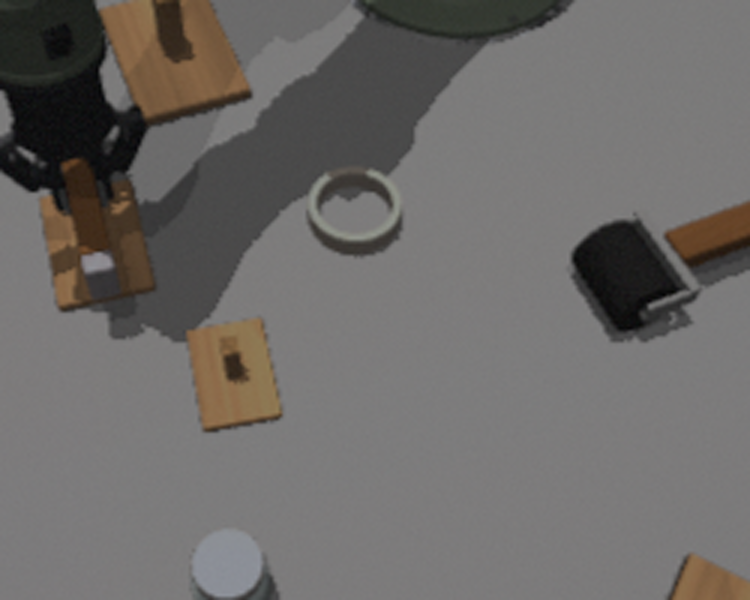

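Request:
{"method": "carry_out", "body": {
  "deltas": [-1, 0, -0.1, 0.2, 0, -1, 0, 0, 0.2, 0, -1, 0, 0, 0.1, 0, -1, 0, 0, 0, 0, -1, 0, 0, 0, 0]
}}

```text
clock: 17.6
position: [0.5125, -0.2081, 0.0622]
tool_rot: [3.141, 0.0, -0.955]
force: [-0.3, 0.3, -7.6]
grip_width: 0.0251
```

Request:
{"method": "carry_out", "body": {
  "deltas": [-1, 0, 0, 0.1, 0, -1, 0, 0, 0, 0, -1, 0, 0, 0, 0]
}}

```text
clock: 17.85
position: [0.5125, -0.2082, 0.0613]
tool_rot: [3.142, 0.0, -0.955]
force: [0.1, -0.4, -7.0]
grip_width: 0.0254
```

Request:
{"method": "carry_out", "body": {
  "deltas": [-1, 0, 0, 0.05, 0, -1, 0, 0, 0, 0, -1, 0, 0, 0, 0]
}}

```text
clock: 18.1
position: [0.5126, -0.2082, 0.0609]
tool_rot: [-3.142, -0.0, -0.955]
force: [-1.0, 0.0, -2.8]
grip_width: 0.0256
```

Contact at TCP z 0.061, as predicted. I'll press a touch further so it is fully seated.

Request:
{"method": "carry_out", "body": {
  "deltas": [-1, 0, 0, 0.04, 0, -1, 0, 0, 0, 0, -1, 0, 0, 0, 0]
}}

```text
clock: 18.35
position: [0.5126, -0.2082, 0.0609]
tool_rot: [-3.142, -0.0, -0.955]
force: [-3.6, 1.0, 6.2]
grip_width: 0.0253
```

```bash
python3 feel.py pics/seat.png
```

```text
F [-4.035  1.23   6.227] [0.62 0.43 0.46] M [ 0.2519  0.7868 -0.0115] [0.015  0.0319 0.0251]
W -6.23 offset along tool x,y mm -106.0 79.7
W 6.77 offset along tool x,y mm 97.6 -73.3
W 7.36 offset along tool x,y mm 89.7 -67.5
W 7.95 offset along tool x,y mm 83.1 -62.5
18.75 [ 0.5126 -0.2082  0.0609] [-1.800e+02 -2.000e-02 -5.469e+01] 0.025065118450518207
```

Request:
{"method": "carry_out", "body": {
  "deltas": [-1, 0, 0, -0.03, 0, -1, 0, 0, 0, 0, -1, 0, 0, 0, 0]
}}

```text
clock: 19.0
position: [0.5126, -0.2082, 0.0609]
tool_rot: [-3.142, -0.0, -0.955]
force: [-2.7, 0.9, 3.2]
grip_width: 0.0249
```

```bash
python3 feel.py pics/seat2.png
```

```text
F [-2.611  1.021  5.801] [0.72 0.37 0.6 ] M [0.2064 0.6411 0.0131] [0.0264 0.0233 0.0335]
W -5.8 offset along tool x,y mm -92.9 69.6
W 6.77 offset along tool x,y mm 79.6 -59.7
W 7.36 offset along tool x,y mm 73.3 -54.9
W 7.95 offset along tool x,y mm 67.8 -50.8
19.4 [ 0.5126 -0.2082  0.0609] [-1.80e+02 -1.00e-02 -5.47e+01] 0.025437360223900165
```

View pics/seat2.png

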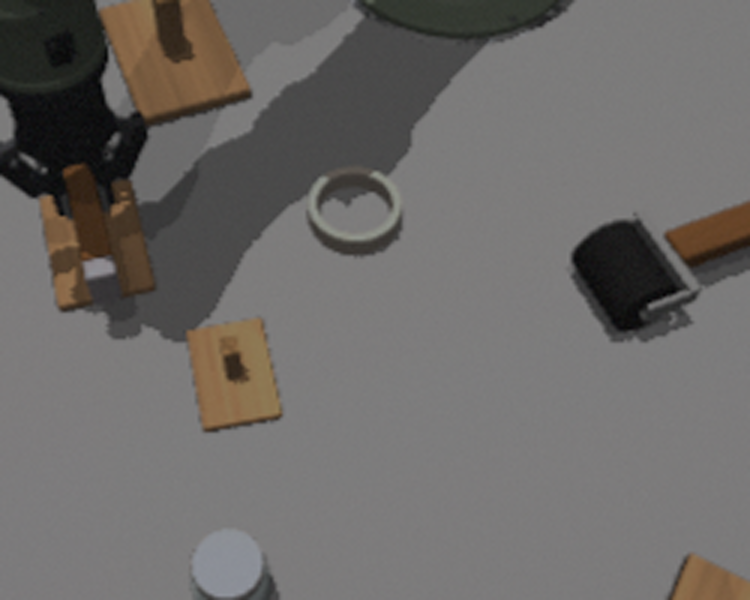

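Request:
{"method": "carry_out", "body": {
  "deltas": [-1, 0, 0, -0.04, 0, -1, 0, 0, 0, 0, -1, 0, 0, 0, 0]
}}

```text
clock: 19.65
position: [0.5125, -0.2082, 0.061]
tool_rot: [3.142, 0.0, -0.955]
force: [0.6, 1.4, -4.3]
grip_width: 0.0253
```

```bash
python3 rel.py 0.5126 -0.2082 0.0609 -54.7
```

```text
t 19.65 pos [ 0.5125 -0.2082  0.061 ] yaw [ 1.80e+02  1.00e-02 -5.47e+01] F [ 0.6   1.42 -4.29] M [ 0.03   0.082 -0.066]
q [ 0.47  0.66 -0.26  1.9   0.28  0.61 -0.93]
tool cm: [ 0.01 -0.01  0.01] turn 0.0
```

Request:
{"method": "carry_out", "body": {
  "deltas": [0, 0, 0, 0, 0, 0, 0, 0, 0, 0, 0, 0, 0, 0, 0]
}}

```text
clock: 19.9
position: [0.5128, -0.2082, 0.0612]
tool_rot: [-3.141, -0.0, -0.955]
force: [0.6, -0.5, -0.3]
grip_width: 0.0427
```

```bash
python3 feel.py pics/rel.png
```

```text
F [ 0.085  0.117 -0.163] [0.56 0.45 0.45] M [0.0078 0.008  0.0143] [0.021  0.0444 0.0326]
W 0.16 offset along tool x,y mm 67.4 -12.6
W 6.77 offset along tool x,y mm 1.6 -0.3
W 7.36 offset along tool x,y mm 1.5 -0.3
W 7.95 offset along tool x,y mm 1.4 -0.3
20.3 [ 0.5126 -0.2082  0.0611] [-180.     -0.    -54.69] 0.042864855306145186
```

View pics/rel.png

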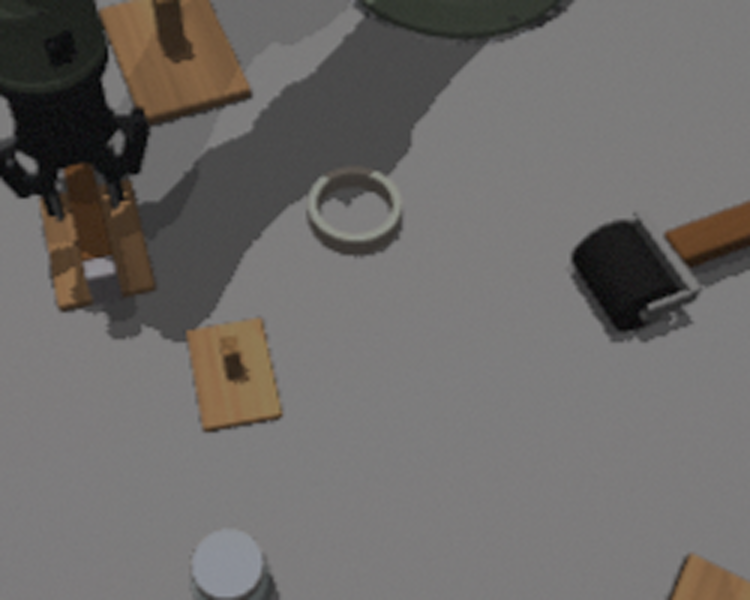

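It is released and still level, with no force on the tool. Now I open fully, rise straight up and look.

Request:
{"method": "carry_out", "body": {
  "deltas": [1, 0, 0, 0, 0, 1, 0, 0, 0, 0, 1, 0, 0, 0, 0, 1, 0, 0, 0, 0, 1, 0, 0, -1, 0, 1, 0, 0, -2, 0, 1, 0, 0, -3, 0, 1, 0, 0, -3, 0, 1, 0, 0, -3, 0, 1, 0, 0, -3, 0, 1, 0, -3, 0, 0, 1, 0, 0, 0, 0]
}}

```text
clock: 21.3
position: [0.5407, -0.1881, 0.2139]
tool_rot: [-3.137, -0.003, -0.952]
force: [0.9, 2.3, -0.8]
grip_width: 0.0853
```

```bash
python3 rel.py 0.3 -0.5 0.21 -54.7; python3 - <<'E'
from fit import *
fs=grab_frame("scene"); ft=grab_frame("top")
yaw=np.radians(-144.7); b=[.5126+.001*np.cos(yaw),-.2082+.001*np.sin(yaw),yaw]
pr=[.5115,-.209,np.radians(35.3)]
overlay("scene",fs,[place(BR,b,.046)],"pics/fin_s.png",(120,100,270,240),5)
overlay("top",ft,[place(BR,b,.046)],"pics/fin_t.png",(260,140,380,250),6)
E
```

```text
t 21.3 pos [ 0.5407 -0.1881  0.2139] yaw [-1.7973e+02 -1.7000e-01 -5.4550e+01] F [ 0.91  2.29 -0.79] M [ 0.05  -0.012 -0.009]
q [ 0.48  0.47 -0.34  1.75  0.18  0.94 -0.89]
tool cm: [11.45 37.69  0.39] turn 0.15
```

View pics/fin_s.png

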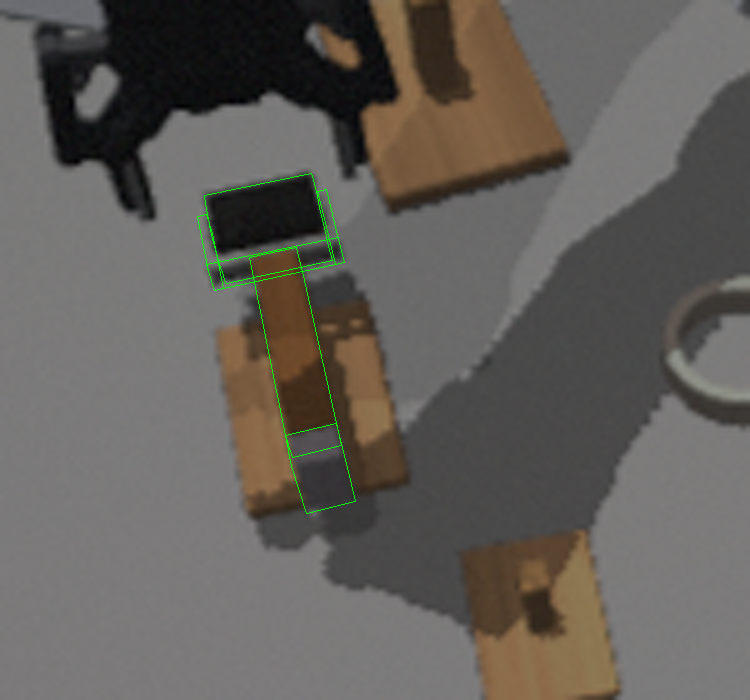

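View pics/fin_t.png

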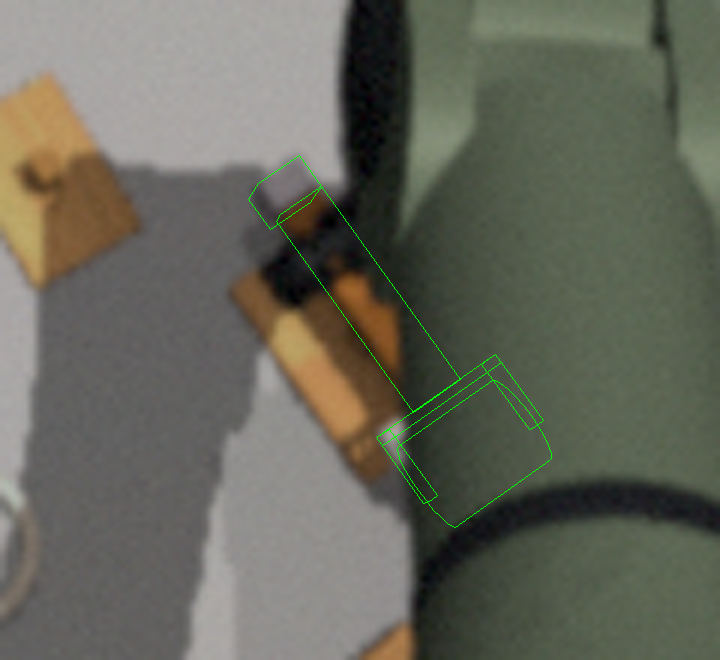

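The roller sits level at the predicted pose in both views. The scene view puts the drum at (262,210) and the butt at (318,470) in the crop, and the fingers are well clear. I'll wait briefly, check again and hand in.

Request:
{"method": "carry_out", "body": {
  "deltas": [1, 0, 0, 0, 0, 1, 0, 0, 0, 0, 1, 0, 0, 0, 0, 1, 0, 0, 0, 0, 1, 0, 0, 0, 0, 1, 0, 0, 0, 0, 1, 0, 0, 0, 0, 1, 0, 0, 0, 0, 1, 0, 0, 0, 0, 1, 0, 0, 0, 0, 1, 0, 0, 0, 0, 1, 0, 0, 0, 0]
}}

```text
clock: 22.4
position: [0.537, -0.1908, 0.2111]
tool_rot: [-3.142, 0.0, -0.954]
force: [-0.1, 0.6, 0.4]
grip_width: 0.0853
```

```bash
python3 - <<'E'
from fit import *
fs=grab_frame("scene")
yaw=np.radians(-144.7); b=[.5126+.001*np.cos(yaw),-.2082+.001*np.sin(yaw),yaw]
m=[d for d in regions_of("scene","brayer") if np.hypot(d["xy"][0]-178,d["xy"][1]-170)<25]
for d in m[:1]:
    for z in (.042,.046,.05):
        r=sil("scene",place(BR,b,z)); q=d["region"]; print(z,"IoU",np.minimum(r,q).sum()/np.maximum(r,q).sum(),d["p"])
overlay("scene",fs,[place(BR,b,.046)],"pics/fin2.png",(120,100,270,240),5)
E
```

```text
0.042 IoU 0.8394675 0.68
0.046 IoU 0.88137656 0.68
0.05 IoU 0.8971728 0.68
```

View pics/fin2.png

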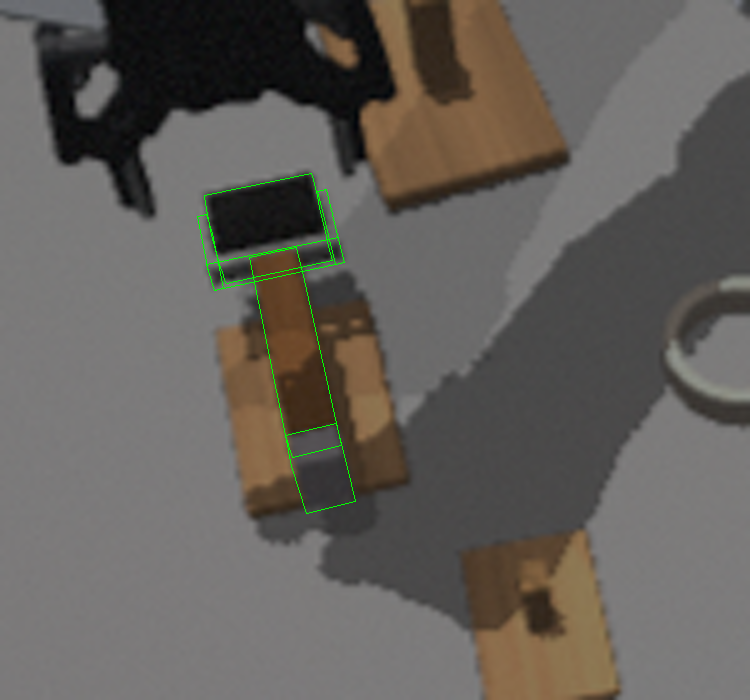

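Over a second later nothing has changed: the roller is steady and level.

```bash
python3 -c "
from workcell import job
print(job.job_done())"
```

```text
the job is handed in; nothing more can be done
None
```

The smaller roller is balanced level on the saddle of the 130 × 90 mm rest, lying along it, and I handed the job in at about 22.5 s. No verdict came back.

- **Try-lift:** I lifted it about 2.5 cm by the handle at its origin. It weighed about 7.2 N and gave almost no moment, so neither end is clearly heavy; the balance point lies within about 2 mm of its origin.
- **Put back and retaken:** I set it down on the table, let go fully and raised the gripper clear. I then took it again about 1.5 mm nearer the butt and lifted it level. The moment readings were noisy: three sets put the balance point about 5, 1 and 2.5 mm to the drum side of the new grip. I shifted for that before setting down, and it is small against the ±11 mm the saddle allows.
- **Setting down:** Contact came at the predicted height. My last small push left the tool pressing about 6 N on the saddle, plus a few newtons sideways. I backed off until that eased and only then opened.
- **Last checks:** After release the force on the tool was about zero. The roller's outline matched the level pose expected on the saddle, and it had not moved more than a second later. The scene-camera region match was slightly better 4 mm higher (0.90 against 0.88), which I put down to mask error. I touched none of the other things.

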